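# Shake the glaze jar on the touch mixer and put it away

## Robot

A 6-joint arm with a two-finger parallel gripper is mounted at the origin on the work surface. World frame = base frame: x ahead of the robot, y to its left, z up, the work surface at z = 0. Lengths are in m, angles in rad, forces in N, time in s.
With the tool pointing down it reaches from about 0.275 to 0.875 m from the base axis. Payload 12.5 kg.
Tool frame: the origin (TCP) lies on the centre line of the jaws, within the pads' length; the fingertips stand r.finger_overhang ahead of it and the grasp point (between the pads) lies 3 mm ahead of it (r.finger_overhang is the distance from the TCP to the fingertips, in m); z points along the fingers, y is the direction in which the jaws open and shut (so a half turn about z gives the same grasp; the last joint's range is limited). The gripper opens to 85 mm and grips with 20 to 120 N. Pads are 22 mm wide; open, the fingers measure 114 mm over their backs; the gripper's body (76 mm by 85 mm) begins 54 mm behind the grasp point. The pads swing forward as they close: fully open they stand 13 mm farther back than shut.
Start: joints at [1.109, 0.351, 1.652, -0, 1.139, -0.085], TCP at [0.202, 0.511, 0.253] pointing down, gripper open.
Joint ranges: [-2.75, 2.75], [-0.79, 2.1], [0.01, 2.65], [-1.57, 4.71], [0.07, 3.14], [-2.87, 2.87]. Speed limits (rad/s): [2.22, 2.22, 2.79, 3.14, 3.14, 3.14].

## Interface

Orientations are given as a unit quaternion [x, y, z, w].
In Python, from cell import r, optics gives the robot as it stands. The module is installed in compiled form; this text tells all that it offers. Calls block until the motion is done:
- r.move_to(position, orientation): joint-space move of the TCP to a pose.
- r.move_linear(position, rot=None, vel=0.15): straight line of the TCP; rot=None keeps the orientation; vel is the mean speed in m/s.
- r.set_joints(angles): joint-space move.
- r.set_gripper(opening, squeeze=None): opening from 0.0 (shut) to 1.0 (fully open); squeeze is the grip in N (None keeps the last); returns when the fingers have stopped.
- r.sleep(seconds).
- r.inverse_kinematics(position, orientation): joint angles nearest the present ones, or None.
- optics.get_image(name): name is "scene" or "top" or "wrist"; returns a dict with "pixels" (400x640x3 uint8, red, green, blue), "depth" (400x640 float32, m along the optical axis (not along the pixel's ray), 0 where there is no reading), "fx", "fy", "cx", "cy" (pixels), "camera_from_world" (4x4, takes a point from world to camera coordinates); the wrist camera has in their place "mount" (4x4, takes a point from camera to tool coordinates, whose origin is the TCP and whose axes are the flange's). Camera axes: x right, y down, z forward; pixel columns grow to the right and rows downward; lengths in m; the calibration is good to about 2 mm. A picture is of the moment at which its call begins: read the wrist's pose just before it.
A pose or a line that the arm cannot do raises r.PlanningError and nothing moves.
- r.hand_in(): hands the job in, once; it reports no verdict.
Readings, each from a call of its own:
- r.current_t(): time.
- r.current_q(): joint angles.
- r.current_qvel(): joint speeds.
- r.current_effort(): joint torques, N m.
- r.current_tool_pos(): TCP position.
- r.current_ee_rot(): TCP orientation.
- r.current_contact_force(): force on the tool from outside, world axes, zero at the start.
- r.current_torque(): the same for the moment, N m.
- r.current_opening(): opening from 0.0 (shut) to 1.0 (fully open).
Only numpy, scipy, OpenCV 4.12 (cv2) and the standard library are available. Lean on these libraries where they do the work, as an engineer would, in place of code of your own. Each camera call takes 0.05 s, during which the arm holds its last target. There are 200 camera calls.

## Task

The glaze needs shaking up before it is stored: take the amber glass jar with the green lid, hold it upright and press it down on the middle of the touch mixer's round rubber pad until the pad is fully down against its stop, and keep it down for two seconds; press firmly but do not force it, it is glass. Then stand the jar upright in the open compartment of the white storage box and slide the blue cover fully shut over it. Leave the other things on the bench where they are.

Things in the scene. Friction and masses are not known exactly. Their poses are not given: they have to be found in the camera images.
- jar: Amber glass jar with a green lid, a plain upright cylinder 40 mm in diameter and 50 mm tall (lid included), about 90 g; pressing it with over 45 N may break it. Origin: centre of its underside; z up. Two other jars differ only in lid colour.
- mixer: Grey touch mixer, fixed, 130 x 120 mm, 70 mm tall; origin: centre of its underside, z up, dial on its -x face. Above the origin an aluminium collar (48 mm diameter) carries a flat black rubber pad, 62 mm in diameter. The collar is set to a different height each time (it stays put in use): the free pad's top lies 101 to 137 mm above the bench, to be found by touch.
- pad (a joint): Travel of the sprung pad, m: 0 free (up), 0.010 fully down against its stop. The spring resists with about 3 N at first and 10 N fully down.
- box: White storage box, fixed, 200 mm (its x) x 154 mm (its y), 60 mm tall, plus rails 5 mm wide and 5 mm higher along its two long sides; origin at the centre of its underside, z up. Its -x half is the open compartment: inside 95 mm (x, from -95 to 0 mm) x 144 mm (y), inner floor 5 mm above the bench, walls 5 mm. Its +x half is closed.
- bay (a point): Centre of the compartment's inner floor, 50 mm to the -x of the box's origin and 5 mm up; axes as the box's.
- cover (a joint): Slide of the blue flat cover (100 x 142 mm, 4 mm thick, its top 64.5 mm above the bench) along the box's x, m: 0 shut over the compartment, up to 0.098 open, lying on the closed half. Shutting it moves it towards the box's -x. It needs about 2 N.
- tab (a point): Middle of the top edge of the upright tab in the middle of the cover: a plate 8 mm thick (box x), 60 mm wide (box y), standing 22 mm above the cover, top 86.5 mm above the bench. Moves with the cover; axes as the box's.
- jar_red: Same jar with a red lid; leave it. Origin: centre of its underside.
- jar_white: Same jar with a white lid; leave it. Origin: centre of its underside.
- model: Plaster dental model, 50 x 62 mm, 30 mm tall; leave it. Origin: centre of its underside.
- bowl: Green bowl, 70 mm across, 30 mm tall; leave it. Origin: centre of its underside.
- brush: Brush lying flat, 170 mm long along its x; leave it.

How it is judged:
By the outcome, as a careful person would: the job done as asked, in the order asked, and still so for the second after the job is handed in, with the robot touching nothing.
It also fails if it takes over 61 s, if anything falls off the work surface, if the arm or the gripper's body presses on something with over 40 N, if the wrist force passes 120 N, or if a joint passes its speed limit or range.

## Working session

There is one attempt and no reset: what is moved stays moved. The work goes in short steps, each a Python script; the robot and the scene stay as the last script left them, time stands still between calls to the robot, and variables do not carry over. Pictures are saved under pics/ and viewed, about 8 in all and at most 12, crops included, and the job is handed in when it is done.

```bash
mkdir -p pics; ls
cat > h.py <<'E'
from cell import r, optics
import numpy as np, cv2
from scipy.spatial.transform import Rotation as R
def save(im,n): cv2.imwrite(f'pics/{n}.png',im['pixels'][:,:,::-1])
def cloud(im,wp=None):
    d=im['depth']; v,u=np.mgrid[:400,:640]
    P=np.stack([(u-im['cx'])/im['fx']*d,(v-im['cy'])/im['fy']*d,d],-1)
    T=np.linalg.inv(im['camera_from_world']) if wp is None else wp@im['mount']
    return P@T[:3,:3].T+T[:3,3]
def wristpose():
    T=np.eye(4); T[:3,:3]=R.from_quat(r.current_ee_rot()).as_matrix(); T[:3,3]=r.current_tool_pos(); return T
def down(yaw): # tool y axis (jaw) direction in world = yaw+90deg w/ sign flip
    return (R.from_euler('z',yaw)*R.from_euler('x',np.pi)).as_quat()
E
python3 - <<'E'
from h import *
print(r.finger_overhang,r.current_t(),r.current_tool_pos(),r.current_ee_rot(),r.current_opening())
for n in('top','scene'):
    im=optics.get_image(n); save(im,n+'0'); np.savez(n+'0.npz',**im)
    print(n,im['fx'],np.linalg.inv(im['camera_from_world']).round(3))
E
```

```text
pics
0.022 0.0 [0.20221208 0.51115416 0.25277901] [ 1.87291123e-01  9.82304288e-01 -5.43263970e-04 -1.63855238e-04] 0.9995777055413315
top 413.36458962859734 [[-0.02  -0.994  0.107  0.522]
 [-1.     0.021  0.012  0.017]
 [-0.014 -0.107 -0.994  0.848]
 [ 0.     0.     0.     1.   ]]
scene 387.3144174272877 [[-0.606  0.641 -0.47   1.026]
 [ 0.795  0.49  -0.357  0.337]
 [ 0.002 -0.59  -0.807  0.796]
 [ 0.     0.     0.     1.   ]]
```

View pics/top0.png

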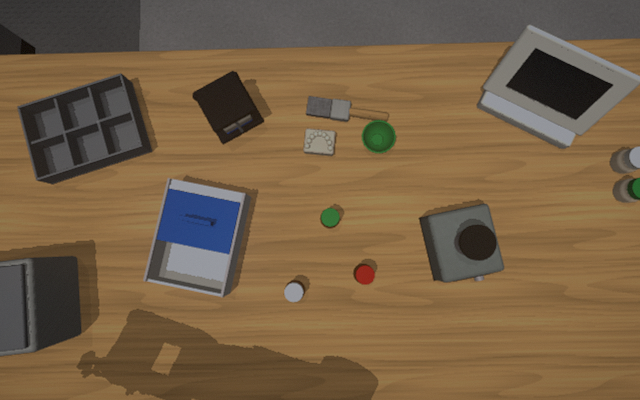

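View pics/scene0.png

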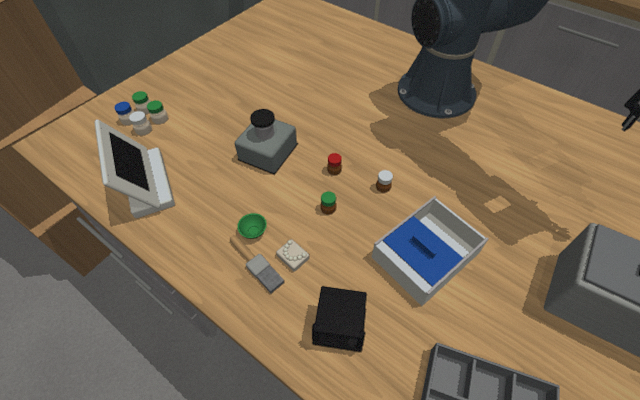

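The top view shows the green-lid jar at (330,217), the red one at (365,274), the white one at (294,292), the pad at (477,242), the mixer at (462,242), and the box at (197,237) with its blue cover at (200,220) and the open end towards the robot. The scene view agrees. Next I'll measure these.

```bash
cat >> h.py <<'E'
def ray(im,u,v,z,wp=None):
    T=np.linalg.inv(im['camera_from_world']) if wp is None else wp@im['mount']
    d=T[:3,:3]@[(u-im['cx'])/im['fx'],(v-im['cy'])/im['fy'],1]; return T[:3,3]+d*(z-T[2,3])/d[2]
def blobs(m,amin=60):
    c,_=cv2.findContours(cv2.morphologyEx(m.astype(np.uint8),cv2.MORPH_OPEN,np.ones((3,3))),cv2.RETR_EXTERNAL,cv2.CHAIN_APPROX_NONE)
    return [x for x in c if cv2.contourArea(x)>amin]
E
python3 - <<'E'
from h import *
for n in('top','scene'):
    im=dict(np.load(n+'0.npz')); P=cloud(im); hsv=cv2.cvtColor(im['pixels'],cv2.COLOR_RGB2HSV); H,S,V=cv2.split(hsv)
    print('==',n,'bench z',np.median(P[300:330,330:400,2]))
    for nm,m in(('green',(H>45)&(H<80)&(S>120)&(V>40)),('red',((H<4)|(H>175))&(S>180)&(V>80)),('blue',(H>105)&(H<125)&(S>150)&(V>60))):
        for c in blobs(m,80):
            (u,v),(w,h),a=cv2.minAreaRect(c); k=np.zeros(m.shape,np.uint8); cv2.drawContours(k,[c],-1,1,-1); q=P[k>0]
            z=.0645 if nm=='blue' else .05
            print(nm,[round(x) for x in(u,v,w,h)],'ray',ray(im,u,v,z).round(4),'medz',np.median(q[:,2]).round(4), 'zmax',np.percentile(q[:,2],95).round(4))
            if nm=='blue':print('corners',[ray(im,*p,z).round(4) for p in cv2.boxPoints(((u,v),(w,h),a))])
    # pad: dark points higher than 0.09 near mixer
    x,y,z=P[...,0],P[...,1],P[...,2]
    win=(slice(190,290),slice(410,510)) if n=='top' else (slice(95,175),slice(225,305))
    m=np.zeros((400,640),bool); m[win]=(z[win]>.095)&(z[win]<.15)
    for c in blobs(m,80):
        k=np.zeros(m.shape,np.uint8); cv2.drawContours(k,[c],-1,1,-1); q=P[(k>0)&m]; 
        zt=np.percentile(q[:,2],70) ; t=q[abs(q[:,2]-zt)<.006]
        print('pad z',np.percentile(q[:,2],[5,50,90]).round(4),'ctr',((t.min(0)+t.max(0))/2).round(4),np.ptp(t,0).round(4))
    if n=='top':
        m=(z>.05)&(z<.075)&(abs(y-.48)<.2)&(x<.75)&(x>.3)
        m[:, :130]=0; m[:, 260:]=0; m[:165]=0; m[305:]=0
        c=max(blobs(m),key=cv2.contourArea); q=P[m][:,:2].astype(np.float32)
        print('box',cv2.minAreaRect(q),cv2.boxPoints(cv2.minAreaRect(q)).round(3).tolist())
        m=np.zeros((400,640),bool); m[190:290,410:510]=(abs(z[190:290,410:510]-.07)<.006)
        q=P[m][:,:2].astype(np.float32); print('mixer',cv2.minAreaRect(q))
E
```

```text
== top bench z -0.0006632229187204519
green [330, 216, 17, 17] ray [0.5771 0.0006 0.05  ] medz 0.0492 zmax 0.0511
green [636, 188, 20, 7] ray [ 0.6197 -0.5903  0.05  ] medz 0.0547 zmax 0.0568
green [378, 136, 32, 32] ray [ 0.734  -0.0987  0.05  ] medz 0.0152 zmax 0.0302
red [365, 276, 12, 16] ray [ 0.4623 -0.0642  0.05  ] medz 0.0492 zmax 0.0518
blue [198, 221, 74, 51] ray [0.5736 0.2516 0.0645] medz 0.0636 zmax 0.0667
corners [array([0.5411, 0.3301, 0.0645]), array([0.6373, 0.3127, 0.0645]), array([0.6062, 0.1726, 0.0645]), array([0.511 , 0.1917, 0.0645])]
pad z [0.125  0.1278 0.1294] ctr [ 0.5217 -0.2517  0.1271] [0.0606 0.0621 0.0091]
box ((0.5519527792930603, 0.2986498475074768), (0.07730646431446075, 0.20135414600372314), 78.48741149902344) [[0.44600000977516174, 0.2809999883174896], [0.6430000066757202, 0.2409999966621399], [0.6579999923706055, 0.3160000145435333], [0.460999995470047, 0.3569999933242798]]
mixer ((0.5214186310768127, -0.25136232376098633), (0.1289680153131485, 0.11901979893445969), 11.016332626342773)
== scene bench z 0.08778757626499994
green [252, 226, 23, 27]
[... 190 characters left out ...]
 0.0541 zmax 0.0569
green [140, 97, 10, 13] ray [ 0.6207 -0.6685  0.05  ] medz 0.0541 zmax 0.0569
red [334, 158, 9, 12] ray [ 0.4672 -0.0619  0.05  ] medz 0.0495 zmax 0.052
blue [422, 249, 69, 41] ray [0.573  0.2532 0.0645] medz 0.0644 zmax 0.083
corners [array([0.6063, 0.1745, 0.0645]), array([0.4993, 0.1826, 0.0645]), array([0.5406, 0.3297, 0.0645]), array([0.6374, 0.3149, 0.0645])]
blue [122, 108, 11, 14] ray [ 0.6876 -0.65    0.0645] medz 0.0542 zmax 0.0571
corners [array([ 0.6854, -0.6864,  0.0645]), array([ 0.6609, -0.6544,  0.0645]), array([ 0.6898, -0.6145,  0.0645]), array([ 0.7137, -0.6457,  0.0645])]
pad z [0.0998 0.1273 0.1294] ctr [ 0.5219 -0.2509  0.127 ] [0.0615 0.0617 0.0094]
```

Jar, pad and mixer agree across both views (pad centre matches mixer centre, about 62 mm across, top near 0.1275). I'll fit the box again without the y cut, then hover over the jar.

Run:
```python
from h import *
im=dict(np.load('top0.npz')); P=cloud(im); x,y,z=P[...,0],P[...,1],P[...,2]
m=(z>.053)&(z<.09); m[:, :130]=0; m[:, 260:]=0; m[:165]=0; m[305:]=0
c=max(blobs(m),key=cv2.contourArea); k=np.zeros(m.shape,np.uint8); cv2.drawContours(k,[c],-1,1,-1)
q=P[m&(k>0)]; print('box',cv2.minAreaRect(q[:,:2].astype(np.float32)),cv2.boxPoints(cv2.minAreaRect(q[:,:2].astype(np.float32))).round(4).tolist())
t=q[q[:,2]>.078]; print('tab',len(t),t.mean(0).round(4),((t.max(0)+t.min(0))/2).round(4))
o=down(np.pi-.2)
r.move_to([.577,.001,.16],o); print(r.current_t(),r.current_q().round(3) if hasattr(r.current_q(),'round') else r.current_q(), r.current_tool_pos())
wp=wristpose(); im=optics.get_image('wrist'); save(im,'w1'); P=cloud(im,wp)
H,S,V=cv2.split(cv2.cvtColor(im['pixels'],cv2.COLOR_RGB2HSV))
for c in blobs((H>45)&(H<80)&(S>120)&(V>40),200):
    (u,v),rad=cv2.minEnclosingCircle(c); k=np.zeros(H.shape,np.uint8); cv2.drawContours(k,[c],-1,1,-1); z=P[k>0][:,2]
    print((u,v,rad),ray(im,u,v,.05,wp).round(4),np.percentile(z,[5,50,95]).round(4),'diam',2*rad/im['fx']*im['depth'][int(v),int(u)])
for p in([.5217,-.2517,.28],[.5217,-.2517,.15],[.504,.265,.05],[.504,.265,.2],[.6,.246,.09]): print(p,r.inverse_kinematics(p,o))
```

```text
box ((0.543305516242981, 0.25933006405830383), (0.15550386905670166, 0.20038576424121857), 77.53449249267578) [[0.4287000000476837, 0.20499999821186066], [0.6244000196456909, 0.16179999709129333], [0.6578999757766724, 0.31360000371932983], [0.46230000257492065, 0.35690000653266907]]
tab 140 [0.5727 0.251  0.0855] [0.5724 0.2521 0.0839]
2.3833 [-0.078  0.508  1.664  0.     0.969 -1.449] [0.57700757 0.0017214  0.16011973]
(252.5, 355.5, 32.810157775878906) [ 0.7126 -0.0871  0.05  ] [0.0044 0.0139 0.0298] diam 0.07211018
(318.7925720214844, 199.20535278320312, 23.917522430419922) [0.5746 0.0033 0.05  ] [0.0422 0.0495 0.0506] diam 0.036812153
[0.5217, -0.2517, 0.28] [-0.52988187  0.37873049  1.54260516  0.          1.220257   -1.9006782 ]
[0.5217, -0.2517, 0.15] [-0.52988187  0.52569561  1.66450061  0.          0.95139644 -1.9006782 ]
[0.504, 0.265, 0.05] [ 0.40231612  0.66465519  1.7317624   0.          0.74517506 -0.96848021]
[0.504, 0.265, 0.2] [ 0.40231612  0.44504305  1.65349955  0.          1.04305006 -0.96848021]
[0.6, 0.246, 0.09] [ 0.31732861  0.71524833  1.49426413  0.          0.93208019 -1.05346771]
```

View pics/w1.png

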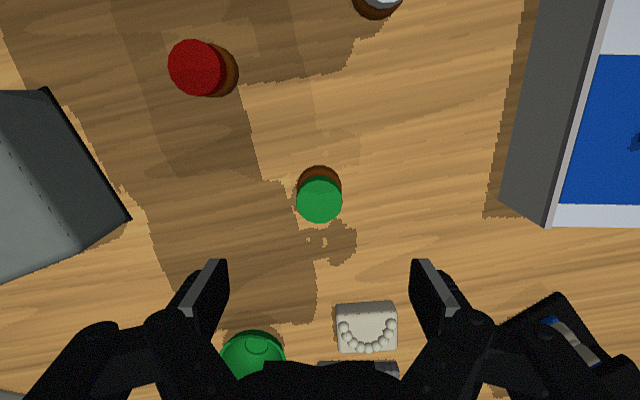

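The wrist view shows the green lid at (319,199), clear of both fingers. I'll grasp at the mean of the three measurements, (0.576, 0.002), then lift.

Run:
```python
from h import *
o=down(np.pi-.21)
r.move_to([.576,.002,.11],o); r.move_linear([.576,.002,.035],vel=.12)
print(r.current_contact_force()); r.set_gripper(0.0,40)
print('open',r.current_opening(),r.current_opening()*85,r.current_tool_pos(),r.current_t())
r.move_linear([.576,.002,.19],vel=.25); print(r.current_opening(),r.current_contact_force())
r.move_to([.5217,-.2515,.19],o); r.sleep(.3); print(r.current_t(),r.current_tool_pos(),r.current_contact_force())
im=optics.get_image('scene'); save(im,'s2')
wp=wristpose(); im=optics.get_image('wrist'); save(im,'w2')
a=cv2.imread('pics/s2.png')[20:220,160:420]; b=cv2.imread('pics/w2.png')
cv2.imwrite('pics/c2.png',np.hstack([cv2.resize(a,(416,320)),cv2.resize(b,(384,320))]))
```

```text
[ 0.32254199 -0.14555691  0.94405893]
open 0.4398192054978769 37.384632467319534 [0.57624334 0.00198025 0.03572672] 4.0417
0.43559198740272004 [-0.01217267  0.37415876 -1.89361967]
6.125 [ 0.52204661 -0.25076757  0.19004111] [ 0.02760013  0.06500275 -1.23309326]
```

View pics/c2.png

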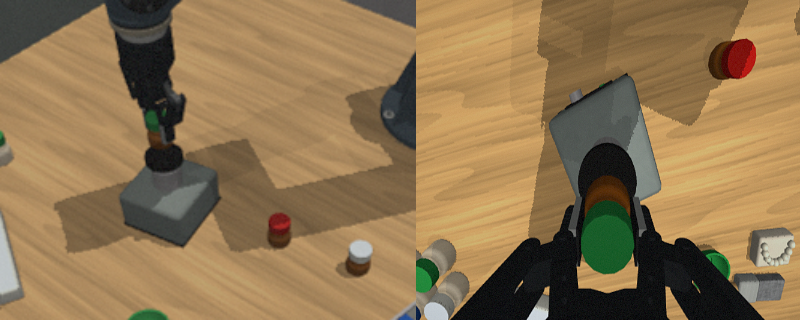

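The jar is held upright, centred over the pad. Now I'll press in small force-watched steps.

Run:
```python
from h import *
f0=r.current_contact_force()[2]
r.move_linear([.5217,-.2515,.170],vel=.06); F=lambda:np.mean([r.current_contact_force()[2] for _ in range(3)])-f0
z=.170; zc=None; st=.0015; L=[]
while z>.12:
    z-=st; r.move_linear([.5217,-.2515,z],vel=.03); r.sleep(.05); f=F(); zt=r.current_tool_pos()[2]; L.append((round(z,4),round(zt,4),round(f,1)))
    if zc is None and f>1.5: zc=zt; st=.001
    if zc and zc-zt>.0085: st=.0005
    if f>17 or (zc and zc-zt>.0145): break
t=r.current_t(); print(L,zc,t); fs=[]
for _ in range(12): r.sleep(.2); fs.append(round(F(),1))
print(fs,r.current_tool_pos(),r.current_t()-t,r.current_opening())
save(optics.get_image('scene'),'s3')
```

```text
[(0.1685, np.float64(0.1686), np.float64(-0.4)), (0.167, np.float64(0.167), np.float64(-0.1)), (0.1655, np.float64(0.1655), np.float64(0.9)), (0.164, np.float64(0.1642), np.float64(2.9)), (0.163, np.float64(0.1632), np.float64(4.7)), (0.162, np.float64(0.1621), np.float64(4.9)), (0.161, np.float64(0.1611), np.float64(5.6)), (0.16, np.float64(0.1601), np.float64(5.9)), (0.159, np.float64(0.1591), np.float64(6.1)), (0.158, np.float64(0.1582), np.float64(7.7)), (0.157, np.float64(0.1573), np.float64(7.7)), (0.156, np.float64(0.1563), np.float64(9.3)), (0.155, np.float64(0.1554), np.float64(9.8)), (0.1545, np.float64(0.1549), np.float64(10.0)), (0.154, np.float64(0.1545), np.float64(10.1)), (0.1535, np.float64(0.1541), np.float64(11.3)), (0.153, np.float64(0.154), np.float64(14.6)), (0.1525, np.float64(0.1539), np.float64(19.1))] 0.16416377133668641 12.1083
[np.float64(20.9), np.float64(19.9), np.float64(19.7), np.float64(19.8), np.float64(19.7), np.float64(20.6), np.float64(20.3), np.float64(19.3), np.float64(19.2), np.float64(19.9), np.float64(19.8), np.float64(20.1)] [ 0.52190165 -0.25161206  0.15389297] 2.4000000000000004 0.43890391978097437
```

The pad met its stop (a steep force rise after about 10 mm of travel) and was held 2.4 s at about 20 N. Next: place the jar in the box.

Run:
```python
from h import *
o=down(np.pi-.216)
r.move_linear([.5217,-.2515,.20],vel=.15)
p=[.4896,.2711]
r.move_to(p+[.19],o); r.move_linear(p+[.060],vel=.12); r.sleep(.2); f0=r.current_contact_force()[2]; print(r.current_contact_force(),r.current_t())
z=.060
while z>.034:
    z-=.0025 if z>.047 else .001; r.move_linear(p+[z],vel=.04); f=r.current_contact_force()[2]-f0
    if f>2.5: break
print('touch',z,f,r.current_tool_pos(),r.current_t())
r.set_gripper(.75); print(r.current_opening(),r.current_contact_force())
r.move_linear(p+[.19],vel=.2); print(r.current_t())
wp=wristpose(); im=optics.get_image('wrist'); save(im,'w4'); np.savez('w4.npz',wp=wp,**im); im=optics.get_image('top'); save(im,'t4'); np.savez('t4.npz',**im)
```

```text
[ 0.30061116 -0.94205388 -0.62590134] 18.35
touch 0.03999999999999998 9.808892110133632 [0.4896575  0.27115282 0.04071421] 21.1
0.7527992806985319 [0.84233346 0.64295326 0.51109227]
22.375
```

View pics/w4.png

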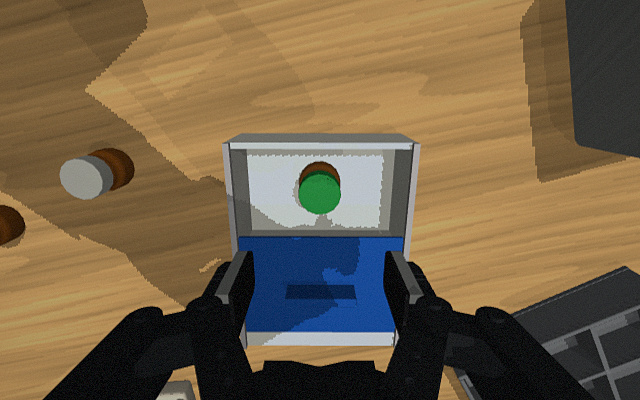

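The jar stands upright in the compartment, lid at (320,193), with the tab at (320,292). Now I'll shut the fingers, lower them behind the tab and push.

Run:
```python
from h import *
c=np.array([.5433,.2593]); ex=np.array([np.cos(.216),-np.sin(.216)])
P=lambda s,z: list(c+s*ex)+[z]
o=down(np.pi-.216)
r.set_gripper(0.0,20); r.move_to(P(.057,.16),o); r.move_linear(P(.057,.118),vel=.1); r.sleep(.2); F0=np.array(r.current_contact_force()); z=.118
while z>.0945:
    z-=.003; r.move_linear(P(.057,max(z,.0945)),vel=.05); f=r.current_contact_force()[2]-F0[2]
    if f>2.5: z+=.004; r.move_linear(P(.057,z),vel=.05); print('touched'); break
print('z',z,f,r.current_tool_pos(),r.current_t())
z=max(z,.0945); s=.057; L=[]
for s in [.045,.035,.02,0,-.015,-.025]+list(np.arange(-.028,-.046,-.002)):
    r.move_linear(P(s,z),vel=.05); F=np.array(r.current_contact_force())-F0; fx=F[:2]@ex; L.append((round(float(s),3),round(fx,1),round(F[2],1),round(float((np.array(r.current_tool_pos()[:2])-c)@ex),4)))
    if fx>12: break
print(L,r.current_t())
r.move_linear(P(s+.006,z),vel=.05); r.move_linear(P(s+.006,.2),vel=.2)
r.move_to(P(.15,.25),o)
im=optics.get_image('top'); save(im,'t5'); np.savez('t5.npz',**im); im=optics.get_image('scene'); save(im,'s5'); np.savez('s5.npz',**im); print(r.current_t())
for n in('t5','s5'):
    im=dict(np.load(n+'.npz')); pc=cloud(im); x,y,zz=pc[...,0],pc[...,1],pc[...,2]
    t=pc[(zz>.077)&(zz<.09)&(abs((x-c[0])*ex[0]+(y-c[1])*ex[1]+.04)<.05)&(abs((x-c[0])*-ex[1]+(y-c[1])*ex[0])<.04)]
    if len(t): print(n,'tab s',len(t),((t[:,:2]-c)@ex).mean())
a=cv2.imread('pics/t5.png')[100:340,100:500]; b=cv2.imread('pics/s5.png')[60:300,200:600]
cv2.imwrite('pics/c5.png',np.vstack([a,b]))
```

```text
z 0.09399999999999997 -0.45763651305817393 [0.59889583 0.24705808 0.09434104] 26.4
[(0.045, np.float64(-0.5), np.float64(-1.1), 0.0447), (0.035, np.float64(-0.3), np.float64(-0.6), 0.0346), (0.02, np.float64(-0.3), np.float64(-1.6), 0.0196), (0.0, np.float64(-0.8), np.float64(-1.4), -0.0003), (-0.015, np.float64(-0.4), np.float64(-1.0), -0.0154), (-0.025, np.float64(-0.3), np.float64(-0.3), -0.0254), (-0.028, np.float64(-0.2), np.float64(-0.0), -0.0282), (-0.03, np.float64(-0.7), np.float64(-0.2), -0.0301), (-0.032, np.float64(0.3), np.float64(-0.4), -0.0321), (-0.034, np.float64(0.4), np.float64(-1.3), -0.0342), (-0.036, np.float64(9.4), np.float64(-6.8), -0.0345), (-0.038, np.float64(20.8), np.float64(-12.6), -0.0348)] 30.4417
32.2583
t5 tab s 68 -0.04943231668103963
s5 tab s 145 -0.04885727438729851
```

View pics/c5.png

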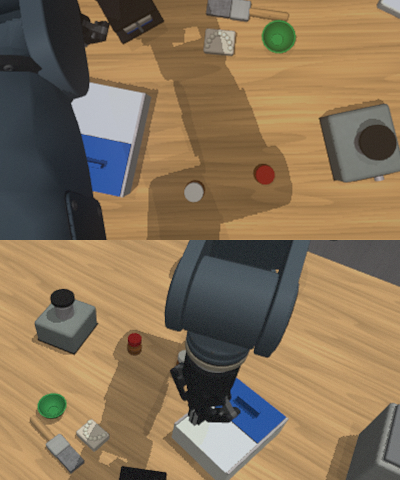

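The cover hit its stop (20 N at the expected position). Both views put the tab 49 to 49.5 mm to the -x of the box's origin, where 50 mm is shut, and the other things haven't moved. The gripper is clear, so I'm handing in.

```bash
python3 -c "
from h import *
print(r.current_contact_force(),r.current_t(),r.current_tool_pos()); r.hand_in()"
```

```text
[-0.62903712 -0.13117003  0.3173824 ] 32.2583 [0.68850737 0.22790503 0.24913   ]
the job is handed in; nothing more can be done
```

The job is done and handed in at 32.3 s of robot time (limit 61 s); hand-in gives no verdict.

- **Press:** I held the jar upright and pressed it on the middle of the pad. The pad reached its stop after about 10 mm, and I kept it down for 2.4 s at about 20 N, well under the 45 N limit.
- **Placing:** The jar stands upright in the open compartment, seen in the wrist picture before I shut the cover. It touched the floor at the expected height, with about 10 N before release.
- **Cover:** I pushed the tab until it hit its end stop, where the force rose to about 21 N. Both cameras then put the tab at -49.4 and -48.9 mm along the box's x, against -50 mm when shut. That is within the cameras' 2 mm calibration.
- **Other things:** In the last pictures the red and white jars, model, bowl and brush look unmoved, judged by eye and not measured again. The gripper was clear of everything.

No check failed. The only disagreement was 3 to 6 mm between cameras on where the jar first stood; I used an in-between position and the grasp held.

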